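# Pin the trolley wheel's axle and snap the linchpin's ring shut

## Task

Take the linchpin, the one pin in the wooden rack that has a hinged wire ring, and push it fully home into the cross hole of the wheel's axle, its ring sticking out past the axle's free end. Let go of it with the ring still open, then swing the ring down over the axle's end until it snaps shut under the pin's tip.

Things in the scene. Friction and masses are not known exactly. Their poses are not given: they have to be found in the camera images.
- linchpin: Steel pin upright in a wooden rack (top 60 mm up) with ring hinged at its top; two pins 90 mm apart have no ring. Origin: underside centre of its 34 mm collar (z 0 to 12 mm), resting on the rack; z up, +x to the ring. Shank below: dia 13, 50 mm long, last 10 mm tapers to 5. Grip above: z 12 to 46 mm, 18 (x) by 16 mm (y), take it across y. Ring hinge: along y at x 20, z 8 mm. 0.2-0.45 kg.
- ring (a joint): Hinge of the linchpin's wire ring, rad. 0: open, ring sticks out along the pin's +x, 7 degrees above level. 2.0: shut, far bar right under the pin's tip. The ring stands (1.70 - value) rad from hanging straight down. A light over-centre spring (under 1 N at the far bar) holds it open; pushed past about 1.0 it snaps shut by itself.
- ring_bar (a point): Middle of the ring's far bar, 67 mm from the hinge line. The ring is a hoop of 6 mm wire, 64 mm wide, its far bar 20 mm long. It is open inside, so press on the far bar, down and then in towards the axle.
- axle_hole (a point): Mouth centre of the vertical through hole, on the flat top of the square axle end, 130 mm above the table; x along the axle to its free end (18 mm away, no wheel there), z up. Hole dia 20 mm, 2 mm chamfer; axle 36 mm square. A 100 mm wheel begins 29 mm behind the hole, its top 32 mm above the axle's top. Free space below and beyond the axle end, down to a base plate 14 mm high.
Things that resemble listed ones, but are neither listed nor needed, are in the scene too. Leave any orange or purple look-alike of the linchpin alone.

How it is judged:
On the way, in this order (a step that is already met when the one before it is completed fails the run):
1. the linchpin is fully home in the axle's hole and let go, its ring still open (horizontal distance between linchpin and axle_hole below 0.012 m and z of linchpin in the frame of axle_hole between -0.006 and 0.006 m and value of joint ring below 0.7 rad and contact force between the fingers and linchpin below 0.2 N), for 0.1 s.
2. the ring is shut over the axle's end with the pin home (value of joint ring above 1.75 rad and horizontal distance between linchpin and axle_hole below 0.012 m), for 0.2 s.
At the end, for the whole second after the job is handed in: The linchpin's collar sits on the axle's top (origin within 12 mm of the hole's centre sideways and 6 mm in height, upright within 10 degrees), its ring is shut (joint above 1.75 rad), and it is at rest (all of step 2 and z of linchpin in the frame of axle_hole between -0.006 and 0.006 m and angle between linchpin's own z axis and vertical below 0.17 rad and linear speed of linchpin below 0.02 m/s); the robot touches nothing.
It also fails if it takes over 51 s, if anything falls off the work surface, if the arm or the gripper's body presses on something with over 40 N, if the wrist force passes 120 N, or if a joint passes its speed limit or range.

## Robot

A 6-joint arm with a two-finger parallel gripper is mounted at the origin on the work surface. World frame = base frame: x ahead of the robot, y to its left, z up, the work surface at z = 0. Lengths are in m, angles in rad, forces in N, time in s.
With the tool pointing down it reaches from about 0.2 to 0.875 m from the base axis. Payload 3.4 kg.
Tool frame: the origin (TCP) lies between the finger pads; the fingertips stand 25 mm ahead of it and the grasp point (between the pads) lies 6 mm ahead of it (r.nose_length is the z of the fingertips in the tool frame, in m); z points along the fingers, x is the direction in which the jaws open and shut, and the axes are right-handed (so a half turn about z gives the same grasp; the last joint's range is limited). The gripper opens to 94 mm and grips with 3 to 60 N. Pads are 16 mm wide; open, the fingers measure 119 mm over their backs; the gripper's body (75 mm by 177 mm) begins 78 mm behind the grasp point.
Start: joints at [1.067, 0.276, 1.505, -0, 1.361, -0.121], TCP at [0.215, 0.533, 0.23] pointing down, gripper open.
Joint ranges: [-2.89, 2.89], [-0.75, 2.08], [0.22, 2.7], [-1.18, 4.32], [0.11, 2.71], [-2.7, 2.7]. Speed limits (rad/s): [2.57, 2.57, 3.14, 3.14, 3.14, 3.14].

## Interface

Orientations are given as a unit quaternion [w, x, y, z].
In Python, from plant import r, gripper_to, inverse_kinematics, vision, models, telemetry gives the robot as it stands. Calls block until the motion is done:
- r.move_to(position, orientation): joint-space move of the TCP to a pose.
- r.move_l(position, rot=None, vel=0.15, guard=None): straight line of the TCP; rot=None keeps the orientation; vel is the mean speed in m/s. With guard (N) it stops when the force on the tool has changed by that much, and returns True; else False.
- r.movej(angles): joint-space move.
- gripper_to(opening, f_grip=None): finger opening in m; f_grip is the grip in N (None keeps the last); returns when the fingers have stopped.
- r.hold(seconds).
- inverse_kinematics(position, orientation): joint angles nearest the present ones, or None.
- vision.snapshot(name): name is "scene" or "top" or "wrist"; returns the picture (400x640x3 uint8, red, green, blue); there is no depth.
- vision.get_calibration(name): a dict with "fx", "fy", "cx", "cy" (pixels), "position" and "orientation" of the camera in the world. Camera axes: x right, y down, z forward; pixel columns grow to the right and rows downward; lengths in m; the calibration is good to about 2 mm. A picture is of the moment at which its call begins: read the wrist's pose just before it. get_calibration takes no time and is no camera call; for the wrist camera it gives the pose at the moment of the call.
A pose or a line that the arm cannot do raises r.PlanningError and nothing moves.
- r.sign_off(): hands the job in, once; it reports no verdict.
Trained networks look in the newest picture that a camera, given by its name, has taken for a name from the list of things; names that differ only in an ending like _2 or _b are one class to them, and where a whole thing is asked for, a point or a joint stands for the part that bears it (a point fixed in the world has none). Each returns a list of dicts, best first, with "score" (0 to 1); they miss things now and then, are a little off and sometimes report something else, mostly with a low value. They report only what shows in the picture. A call takes as long as a camera call. They do not tell look-alikes from the thing itself.
- models.boxes_of(thing, camera): "at" ([x, y, z] in m, in world coordinates, good to about 4 mm: the middle of the surface that is visible of it).
- models.regions_of(thing, camera): "pixels" (400x640 bool, what is visible of it).
- models.mark_of(thing, camera): "at" ([x, y, z] in m, in world coordinates, good to about 4 mm: a listed point, or the origin of a listed thing).
Readings, each from a call of its own:
- telemetry.current_t(): time.
- telemetry.current_joints(): joint angles.
- telemetry.current_dq(): joint speeds.
- telemetry.current_joint_efforts(): joint torques, N m.
- telemetry.current_ee_pos(): TCP position.
- telemetry.current_tool_rot(): TCP orientation.
- telemetry.current_wrist_force(): force on the tool from outside, world axes, zero at the start.
- telemetry.current_torque(): the same for the moment, N m.
- telemetry.current_opening(): finger opening in m.
Only numpy, scipy, OpenCV 4.12 (cv2) and the standard library are available. Lean on these libraries where they do the work, as an engineer would, in place of code of your own. Each camera call takes 0.05 s, during which the arm holds its last target. There are 200 camera calls.

## Working session

There is one attempt and no reset: what is moved stays moved. The work goes in short steps, each a Python script; the robot and the scene stay as the last script left them, time stands still between calls to the robot, and variables do not carry over. Pictures are saved under pics/ and viewed, about 8 in all and at most 12, crops included, and the job is handed in when it is done.

```bash
mkdir -p pics; ls
python3 - <<'E'
from plant import r,vision,models,telemetry
import cv2,numpy as np
ims=[]
for c in("scene","top"):
    im=vision.snapshot(c); cv2.imwrite(f"pics/{c}0.png",im[...,::-1])
    k=vision.get_calibration(c);print(c,{a:np.round(b,3).tolist() for a,b in k.items()})
    for t in("linchpin","ring_bar","axle_hole"):
        for d in models.mark_of(t,c):print(t,np.round(d["at"],3),round(d["score"],2))
print(telemetry.current_t())
E
```

```text
pics
scene {'fx': 488.444, 'fy': 488.444, 'cx': 319.039, 'cy': 197.806, 'position': [1.063, -0.152, 0.829], 'orientation': [-0.278, 0.762, 0.549, -0.203]}
linchpin [0.464 0.106 0.061] 0.91
linchpin [0.345 0.219 0.019] 0.84
linchpin [ 0.592 -0.027  0.017] 0.56
ring_bar [0.556 0.101 0.072] 0.62
ring_bar [ 0.662 -0.069  0.056] 0.45
axle_hole [ 0.519 -0.216  0.127] 0.59
top {'fx': 445.978, 'fy': 445.978, 'cx': 319.324, 'cy': 197.842, 'position': [0.328, 0.039, 1.013], 'orientation': [0.056, -0.698, 0.712, -0.055]}
linchpin [0.472 0.107 0.062] 0.81
linchpin [0.346 0.225 0.017] 0.67
linchpin [ 0.588 -0.031  0.019] 0.63
ring_bar [0.556 0.102 0.078] 0.77
ring_bar [ 0.659 -0.072  0.06 ] 0.75
ring_bar [0.276 0.18  0.055] 0.63
axle_hole [ 0.514 -0.218  0.133] 0.9
0.4
```

View pics/scene0.png

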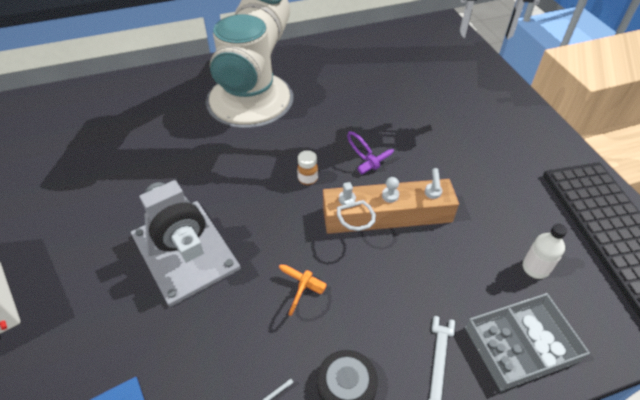

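View pics/top0.png

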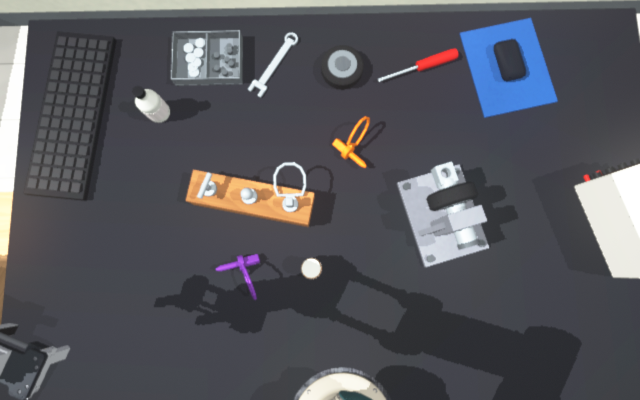

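The rack's left pin, at top (290,204) and scene (347,197), is the only one with a white wire ring, (290,180). The orange item (350,150) and the purple item (240,265) lie on the table and are look-alikes. The axle end is at top (447,172), with the wheel just behind it. Next I'll look at both from close up with the wrist camera.

```bash
cat > h.py <<'E'
from plant import r,gripper_to,inverse_kinematics,vision,models,telemetry
import cv2,numpy as np
from scipy.spatial.transform import Rotation as R
def quat(yaw,tilt=0):
    # jaws (tool x) along thing's y, tool y along thing's x (heading yaw), pointing down; tilt about thing's y
    M=R.from_euler('z',yaw)*R.from_euler('y',tilt)*R.from_matrix(np.array([[0,1,0],[1,0,0],[0,0,-1.]]))
    return M.as_quat(scalar_first=True)
def proj(c,P):
    M=R.from_quat(c["orientation"],scalar_first=True).as_matrix()
    p=(np.atleast_2d(P)-c["position"])@M
    return p[:,:2]/p[:,2:]*[c["fx"],c["fy"]]+[c["cx"],c["cy"]]
def unproj(c,uv,z):
    M=R.from_quat(c["orientation"],scalar_first=True).as_matrix()
    d=M@np.array([(uv[0]-c["cx"])/c["fx"],(uv[1]-c["cy"])/c["fy"],1])
    return np.array(c["position"])+d*(z-c["position"][2])/d[2]
E
python3 - <<'E'
from h import *
print(telemetry.current_tool_rot(), [inverse_kinematics(p,quat(y)) for p in([.45,.107,.3],[.516,-.217,.35]) for y in(0,np.pi)])
k=vision.get_calibration("wrist");M=R.from_quat(telemetry.current_tool_rot(),scalar_first=True)
print("cam in tool",M.inv().apply(np.array(k["position"])-telemetry.current_ee_pos()),(M.inv()*R.from_quat(k["orientation"],scalar_first=True)).as_matrix().round(2),k["fx"])
E
```

```text
[ 2.11335178e-05  8.28718537e-01  5.59665598e-01 -6.79642215e-05] [array([ 8.28349484e-02,  6.95098548e-02,  1.59525237e+00, -4.44089210e-16,
        1.47683043e+00, -1.48796138e+00]), array([ 8.28349484e-02,  6.95098548e-02,  1.59525237e+00, -4.44089210e-16,
        1.47683043e+00,  1.65363128e+00]), array([-5.22387984e-01,  2.10665968e-01,  1.30532779e+00, -4.44089210e-16,
        1.62559889e+00, -2.09318431e+00]), array([-5.22387984e-01,  2.10665968e-01,  1.30532779e+00, -4.44089210e-16,
        1.62559889e+00,  1.04840834e+00])]
cam in tool [-0.0008129  -0.07734588 -0.15446737] [[ 1.   -0.   -0.  ]
 [ 0.    0.96  0.27]
 [ 0.   -0.27  0.96]] 346.90862600523496
```

Run:
```python
from h import *
out=[]
for n,p in(("axle",[.53,-.217,.34]),("pin",[.50,.105,.26])):
    r.move_to(p,quat(np.pi)); 
    k=vision.get_calibration("wrist"); im=vision.snapshot("wrist")
    np.save(f"k_{n}.npy",k,allow_pickle=True); cv2.imwrite(f"pics/w_{n}.png",im[...,::-1])
    for t in("linchpin","ring_bar","axle_hole"):
        for d in models.mark_of(t,"wrist"):print(n,t,np.round(d["at"],4),round(d["score"],2),proj(k,d["at"])[0].round())
    out.append(im)
cv2.imwrite("pics/w_both.png",cv2.resize(np.vstack(out)[...,::-1],(480,600)))
print(telemetry.current_t())
```

```text
axle linchpin [ 0.5896 -0.0328  0.0199] 0.87 [178. 115.]
axle linchpin [0.344  0.2214 0.0124] 0.86 [ 33. 278.]
axle linchpin [0.4664 0.1029 0.0602] 0.77 [ 73. 212.]
axle ring_bar [0.5536 0.1044 0.0779] 0.77 [ 48. 148.]
axle ring_bar [ 0.6639 -0.0717  0.0531] 0.77 [194.  51.]
axle axle_hole [ 0.5186 -0.2182  0.1249] 0.87 [317. 185.]
pin linchpin [ 0.5877 -0.0356  0.0204] 0.78 [444.  92.]
pin linchpin [0.4637 0.1022 0.061 ] 0.6 [317. 212.]
pin linchpin [0.346  0.2185 0.0136] 0.57 [228. 287.]
pin ring_bar [ 0.6638 -0.0718  0.0512] 0.85 [501.   7.]
pin ring_bar [0.5534 0.1057 0.0785] 0.68 [314. 128.]
4.95
```

View pics/w_axle.png

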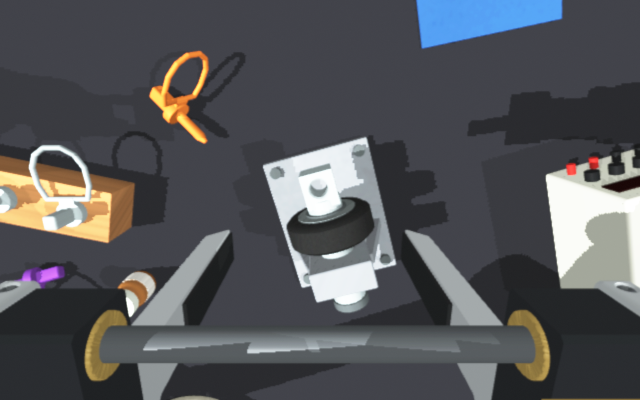

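View pics/w_pin.png

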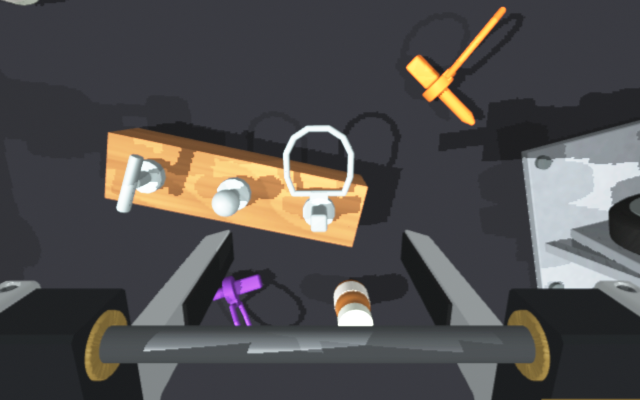

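Run:
```python
from h import *
a=cv2.imread("pics/w_axle.png")[130:280,250:410];b=cv2.imread("pics/w_pin.png")[110:260,260:420]
f=lambda i:cv2.resize(i,None,fx=2.5,fy=2.5,interpolation=cv2.INTER_CUBIC)
a=cv2.resize(a,(400,375),interpolation=cv2.INTER_CUBIC);b=cv2.resize(b,(400,375),interpolation=cv2.INTER_CUBIC)
cv2.imwrite("pics/crops.png",cv2.resize(np.hstack([a,b]),(800,375)))
```

```text
(no output)
```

View pics/crops.png

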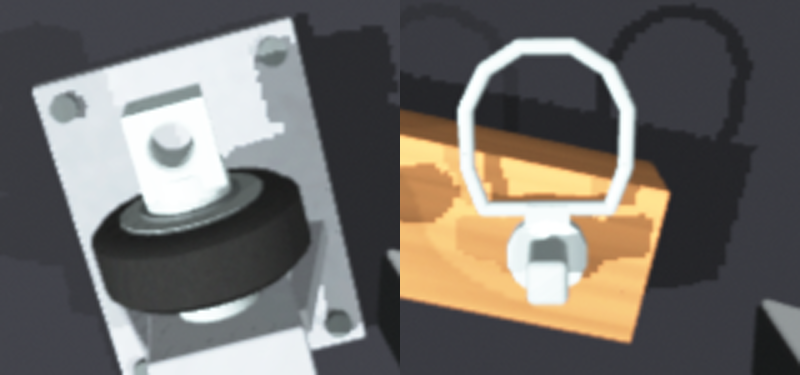

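Run:
```python
from h import *
ka=np.load("k_axle.npy",allow_pickle=True).item();kp=np.load("k_pin.npy",allow_pickle=True).item()
A=lambda x,y:unproj(ka,(250+x/2.5,130+y/2.5),.13)[:2]
P=lambda x,y,z:unproj(kp,(260+x/2.5,110+y/2.5),z)[:2]
ang=lambda d:np.degrees(np.arctan2(d[1],d[0])).round(1)
print("hole",A(171,144),"axes",ang(A(124,118)-A(147,213)),ang(A(207,96)-A(232,183)),ang(A(124,118)-A(207,96))-90, "w",np.linalg.norm(A(124,118)-A(207,96)))
h0,h1=P(80,210,.068),P(213,210,.068); b=P(146,45,.076)
print("hinge",h0,h1,(h0+h1)/2,ang(h0-h1)-90,"bar",b,ang(b-(h0+h1)/2),np.linalg.norm(b-(h0+h1)/2))
print("grip top",P(147,263,.106), P(127,263,.106),P(167,263,.106))
```

```text
hole [ 0.51732502 -0.21916993] axes 12.6 16.5 15.099999999999994 w 0.036814710060321394
hinge [0.48571715 0.12848953] [0.48560989 0.07336122] [0.48566352 0.10092537] -0.09999999999999432 bar [0.55356894 0.10115757] 0.2 0.06790581174669766
grip top [0.47535081 0.10098171] [0.47536619 0.10849161] [0.47533544 0.09347126]
```

The pin sits at (0.466, 0.101), and the ring heads at 0°. The crop shows a wire ring hinged at its collar, steel, standing in the rack, and the hinge-to-bar distance measures 67.9 mm against a nominal 67. The hole is at (0.517, -0.219) with the axle heading about 14.7°, and the axle width measures 36.8 mm against a nominal 36. I'll grasp the pin now.

Run:
```python
from h import *
gripper_to(.045,40)
r.move_l([.466,.101,.17],vel=.2)
print(r.move_l([.466,.101,.101],vel=.07,guard=8), telemetry.current_ee_pos())
gripper_to(.0,40); print("open",telemetry.current_opening())
r.move_l([.466,.101,.27],vel=.12)
print("open",telemetry.current_opening(),telemetry.current_wrist_force())
yaw=np.radians(14.7)
r.move_to([.5172,-.2188,.27],quat(np.pi+yaw))
k=vision.get_calibration("wrist"); im=vision.snapshot("wrist");cv2.imwrite("pics/over.png",im[60:260,220:420,::-1].repeat(3,0).repeat(3,1))
np.save("k_over.npy",k,allow_pickle=True);cv2.imwrite("pics/overfull.png",im[...,::-1])
# predicted pin points if perfectly held
o=np.array([.5172,-.2188,.27-.041]);u=np.array([np.cos(yaw),np.sin(yaw),0])
print(proj(k,[o+.0202*u+[0,0,.008],o+.087*u+[0,0,.016],o-[0,0,.05],[.5172,-.2188,.13]]).round(1))
for t in("linchpin","ring_bar","axle_hole"):
    for d in models.mark_of(t,"wrist"):print(t,np.round(d["at"],4),round(d["score"],2))
print(telemetry.current_t())
```

```text
False [0.46643394 0.10103071 0.1013924 ]
open 0.015361987955659875
open 0.015996308015243817 [ 0.25218778 -0.50169974 -3.61037126]
[[316.5 207.5]
 [316.3  82.6]
 [316.6 210. ]
 [316.7 192.8]]
linchpin [ 0.516  -0.2174  0.2296] 0.86
linchpin [ 0.5881 -0.0317  0.0195] 0.68
ring_bar [ 0.6006 -0.1932  0.2438] 0.78
11.1667
```

View pics/over.png

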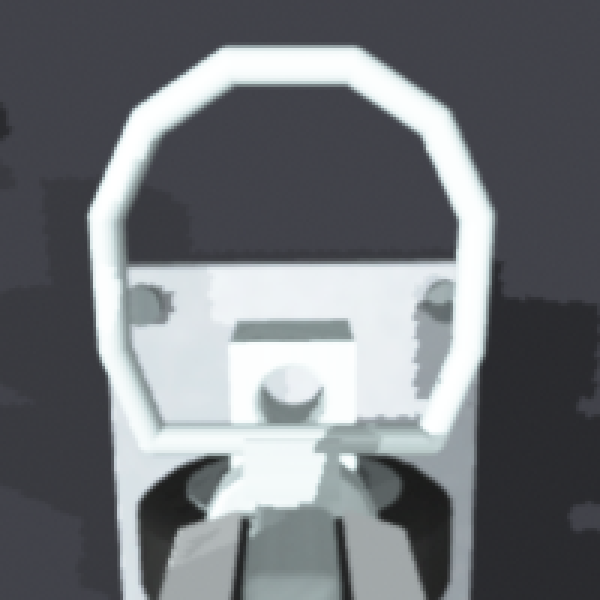

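The pin is held upright. Its ring centre is at pixel x 316.7 (predicted 316.4). The hole is at (317,191), with the pin centred over it to within 1 mm. Next step is to insert.

Run:
```python
from h import *
x,y=.5178,-.2187
r.move_l([x,y,.225],vel=.12)
g=r.move_l([x,y,.1695],vel=.05,guard=10)
print(g,telemetry.current_ee_pos(),telemetry.current_wrist_force(),telemetry.current_opening())
for t in("linchpin","ring_bar"):
    vision.snapshot("wrist")
    for d in models.mark_of(t,"wrist"):print(t,np.round(d["at"],4),round(d["score"],2))
im=vision.snapshot("scene")
k=vision.get_calibration("scene");u,v=proj(k,[.52,-.21,.15])[0].astype(int);print(u,v)
a=vision.snapshot("wrist")[60:260,220:420];b=im[v-60:v+60,u-60:u+60]
cv2.imwrite("pics/ins.png",np.hstack([cv2.resize(i,(400,400),interpolation=cv2.INTER_CUBIC) for i in(a,b)])[...,::-1])
```

```text
True [ 0.51758111 -0.2185149   0.17120525] [ 0.04696945 -0.61488373  5.63094969] 0.01553995301562126
linchpin [ 0.5195 -0.2178  0.1324] 0.97
ring_bar [ 0.6019 -0.1956  0.146 ] 0.81
188 232
```

View pics/ins.png

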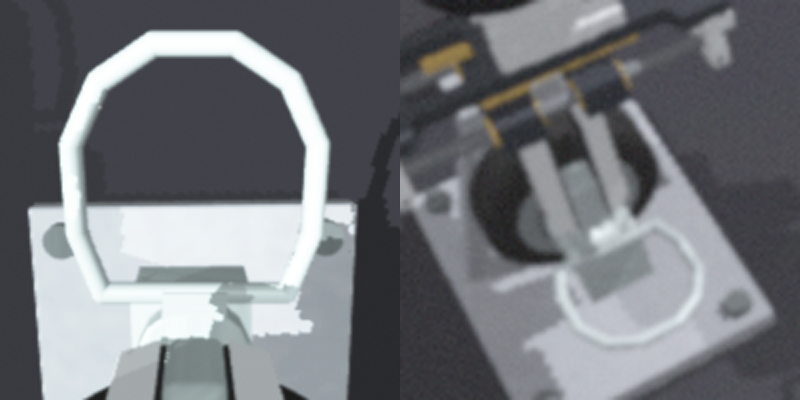

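The pin is seated: contact came at TCP 0.1712 (0.171 expected), and the left view shows the collar flat on the axle with the ring open. I'll let go now, back off and check.

Run:
```python
from h import *
gripper_to(.035); r.hold(.3)
print(telemetry.current_opening(),telemetry.current_wrist_force())
p=telemetry.current_ee_pos()
r.move_l([p[0],p[1],.25],vel=.1)
k=vision.get_calibration("wrist"); im=vision.snapshot("wrist")
np.save("k_rel.npy",k,allow_pickle=True)
cv2.imwrite("pics/rel.png",cv2.resize(im[60:260,220:420],(600,600),interpolation=cv2.INTER_CUBIC)[...,::-1])
for t in("linchpin","ring_bar"):
    for d in models.mark_of(t,"wrist"):print(t,np.round(d["at"],4),round(d["score"],2))
print(telemetry.current_t(),r.nose_length)
```

```text
0.0350013640350939 [-0.90540475  0.70658277  0.89363415]
linchpin [ 0.5887 -0.0341  0.0167] 0.77
linchpin [ 0.5177 -0.2165  0.1298] 0.57
ring_bar [ 0.6044 -0.1937  0.1464] 0.91
14.925 0.025
```

View pics/rel.png

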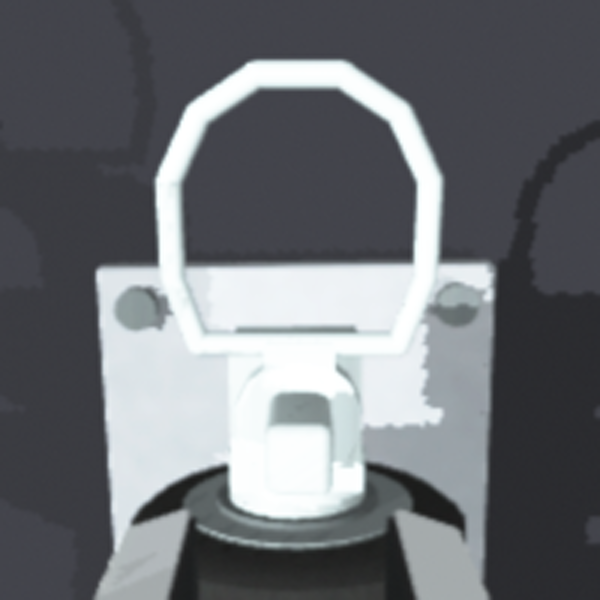

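The pin is home and free, with the ring open and its far bar at crop (299,73). Now I'll close the fingers and sweep the bar along its arc.

Run:
```python
from h import *
k=np.load("k_rel.npy",allow_pickle=True).item()
b=unproj(k,(220+299/3,60+73/3),.1466); h=unproj(k,(220+300/3,60+344/3),.138)
d=(b-h)[:2]; print("bar",b,"hinge",h,np.linalg.norm(d),np.degrees(np.arctan2(d[1],d[0])))
yaw=np.arctan2(d[1],d[0]); u=np.array([np.cos(yaw),np.sin(yaw),0]); H=np.r_[(b-.0664*u)[:2],.138]
np.save("H.npy",np.r_[H,yaw])
q=quat(np.pi+yaw)
def tip(v,lift=.003,out=.004):
    th=1.70-v; return H+u*(.067*np.sin(th)+out)+np.array([0,0,-.067*np.cos(th)+lift+.025])
r.move_l([*(telemetry.current_ee_pos()[:2]),.28])
gripper_to(0)
r.move_l([*tip(0)[:2],.28],rot=q,vel=.15)
r.move_l(tip(0,.015),vel=.1)
for v in np.arange(.1,1.21,.1):
    g=r.move_l(tip(v),vel=.06,guard=12)
    print(round(v,1),g,telemetry.current_wrist_force().round(1))
    if g: break
for t in("linchpin","ring_bar"):
    im=vision.snapshot("wrist")
    for m in models.mark_of(t,"wrist"):print(t,np.round(m["at"],4),round(m["score"],2))
s=vision.snapshot("scene")[172:292,128:248]
cv2.imwrite("pics/push.png",np.hstack([cv2.resize(i,(400,400),interpolation=cv2.INTER_CUBIC) for i in(im[60:260,220:420],s)])[...,::-1])
print(telemetry.current_t())
```

```text
bar [ 0.60224385 -0.1979192   0.1466    ] hinge [ 0.53761703 -0.21526189  0.138     ] 0.06691333891275832 15.021491369982616
0.1 False [-0.3  0.1  0.3]
0.2 False [-0.4  0.5 -0.3]
0.3 False [-0.7 -0.2 -0.2]
0.4 False [-1.  -0.3 -0.2]
0.5 False [-0.7 -0.4 -0.6]
0.6 False [ 0.  -0.2  0.6]
0.7 False [-0.3  0.9  0.3]
0.8 False [ 0.1 -0.5  0.1]
0.9 False [-0.5 -0.2  0. ]
1.0 False [-0.1 -0.1 -0.1]
1.1 False [-0.3  0.4  0.1]
1.2 False [-0.7 -0.3 -0.3]
linchpin [ 0.5209 -0.2172  0.13  ] 0.88
linchpin [ 0.5881 -0.0335  0.0188] 0.83
ring_bar [ 0.6612 -0.0724  0.0544] 0.82
21.3583
```

View pics/push.png

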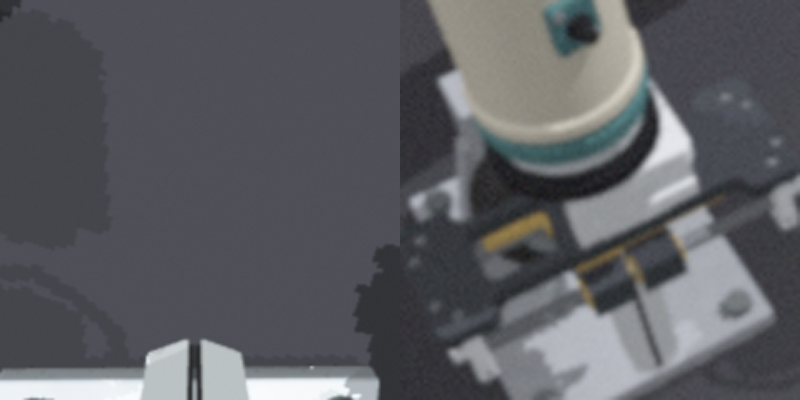

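The forces stayed near zero and the ring no longer shows out in front, so it has probably snapped shut. I'll back out and look at the axle end.

Run:
```python
from h import *
*H,yaw=np.load("H.npy");H=np.array(H);u=np.array([np.cos(yaw),np.sin(yaw),0])
p=np.array(telemetry.current_ee_pos())
r.move_l(p+.05*u,vel=.12); r.move_l(p+.05*u+[0,0,.15],vel=.2)
for tl in(-.7,-.5,-.3,.3,.5,.7):
    M=R.from_quat(quat(np.pi+yaw,tl),scalar_first=True).apply([0,0,1])
    if M@u<0:
        pos=H+[0,0,-.03]-M*.17
        if inverse_kinematics(pos,quat(np.pi+yaw,tl)) is not None:
            print(tl,pos); 
            try:r.move_to(pos,quat(np.pi+yaw,tl));break
            except r.PlanningError as e:print(e)
k=vision.get_calibration("wrist");im=vision.snapshot("wrist")
for t in("linchpin","ring_bar"):
    for m in models.mark_of(t,"wrist"):print(t,np.round(m["at"],4),round(m["score"],2))
c=proj(k,H+[0,0,-.03])[0].astype(int);print(c)
th=-.3;print("bar if shut",H+u*.067*np.sin(th)-np.array([0,0,.067*np.cos(th)]))
x0=np.clip(c[0]-110,0,420);y0=np.clip(c[1]-110,0,180)
s=vision.snapshot("scene")[172:292,128:248]
cv2.imwrite("pics/fin.png",np.hstack([cv2.resize(i,(400,400),interpolation=cv2.INTER_CUBIC) for i in(im[y0:y0+220,x0:x0+220],s)])[...,::-1])
print(telemetry.current_t())
```

```text
-0.7 [ 0.6438875  -0.18674407  0.23802317]
linchpin [ 0.5166 -0.2171  0.1314] 0.73
linchpin [ 0.5889 -0.0312  0.0187] 0.68
ring_bar [ 0.5173 -0.2187  0.0727] 0.9
[315 184]
bar if shut [ 0.51898956 -0.22026059  0.07399246]
23.7417
```

View pics/fin.png

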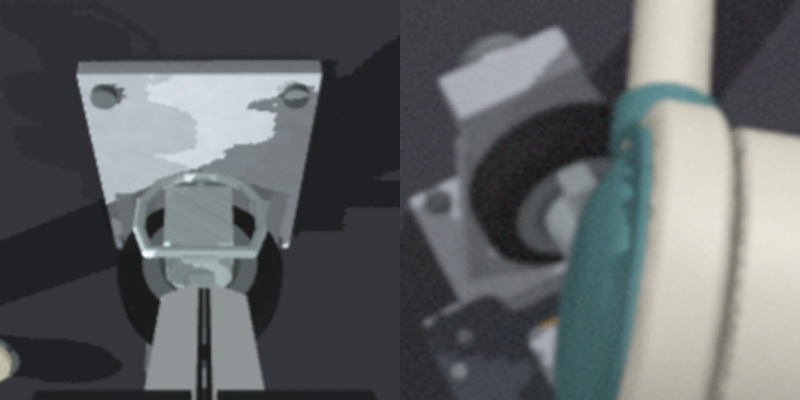

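The left view shows the ring hanging around the axle's end face, with its far bar at crop (200,175). It measures (0.517, -0.219, 0.073), against (0.519, -0.220, 0.074) predicted for shut. The pin origin is at z 0.131, so it's home. The arm is clear, so I'll hand in.

Run:
```python
from h import *
r.hold(.3);r.sign_off();print(telemetry.current_t())
```

```text
the job is handed in; nothing more can be done
the job is handed in; nothing more can be done
```

The linchpin is home in the axle's cross hole with its ring shut, and I handed the job in at about 24 s of the 51 s allowed.

I took the ringed pin from the rack and lowered it into the hole, where it made contact within 1 mm of the expected height. I let go with the ring open, then pushed the far bar down along its arc with closed fingers until it snapped shut.

- **Pin:** the last look put the linchpin at (0.517, -0.217, 0.131), against the hole at (0.517, -0.219, 0.130).
- **Ring:** its far bar was at (0.517, -0.219, 0.073), within 2 mm of where it should be when fully shut.
- **Contact:** nothing was touching the robot, and no force guard tripped during the ring push.
- **Limits of the checks:** the scene camera's last view was blocked by the arm, so these final checks rest on the wrist camera alone. I did not measure the pin's tilt directly; it looked upright.

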